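# Tip a brass die over against the step of a filing board

### The job

The heavy brass die blank lies bevelled face down on the bare front ledge of the filing board, its front edge hanging over the front where it has just been filed. With the fingertips only, never picking it up off the board, push it back against the board's low step, tip it up by its overhanging front edge until it stands on its back edge at the step, and push it on over so that it lands bevelled face up on the cork. Then push it back until the whole plate lies flat on the cork and let go, leaving the file, the jar and the pliers where they are.

Things in the scene. Friction and masses are not known exactly. Their poses are not given: they have to be found in the camera images.
- filing_board: Filing board, dark wood, fixed, 230 x 160 mm. Origin on the bench (z 0) under the step, at mid-width; x points back square to the step, y left along it, z up. Bare ledge: x -80 to 0, y -80 to 80 mm, top 30 mm above the bench; in front of it only the bench, 30 mm lower. At x 0 a vertical step, 10 mm high; behind it, x 0 to 150, the raised part faced with cork, top 40 mm above the bench.
- step_edge (a point): Middle of the step's top edge: board x 0, y 0, 40 mm above the bench; axes as the board's.
- brass_plate: Loose rigid brass plate, 100 x 72 x 8 mm, 0.28 to 0.52 kg, sliding friction 0.5 to 0.7; origin at its centre. x towards its back edge (100 mm way; at the start towards the step within 0.1 rad), y along its width, z out of the plain back with two small holes: up at the start, down when turned over. The other face has a 2 mm bevel round its rim and an engraved border line.
- back_edge (a point): Middle of the plate's back edge, at half thickness, 50 mm from its centre along its +x. At the start it lies 6 to 22 mm short of the step. The plate tips up on this edge; upright, it stands on it with its plain back against the step, and pushed past upright it falls over on to the cork by itself, this edge then overhanging the step by about 10 mm.
- front_edge (a point): Middle of the plate's front edge, at half thickness, 50 mm from its centre along its -x. At the start it overhangs the ledge's front by 26 to 42 mm, and by 20 mm once the plate is pushed up to the step. A fingertip that presses this edge towards the step with about 8 N holds it by friction and can carry it up in an arc about the back edge; it can also be pushed up from below.
- corner_bl (a point): Plate corner at its +x, +y (50, 36 mm from its centre), half-way through its thickness.
- corner_br (a point): Plate corner at its +x, -y.
- corner_fl (a point): Plate corner at its -x, +y.
- corner_fr (a point): Plate corner at its -x, -y.
- file: Bystander: half-round hand file with black handle, 223 x 24 x 25 mm, lying on the bench along the left side of the board; origin under its middle, long axis y.
- jar: Bystander: small orange screw-cap jar, 46 mm wide, 62 mm high, standing on the bench between the board and the robot, to the right; origin at its foot.
- pliers: Bystander: flat-nose pliers with green handles, 170 x 49 x 14 mm, lying on the bench farther to the right, beyond the jar; origin under their middle, long axis y.

How it is judged:
On the way, in this order (a step that is already met when the one before it is completed fails the run):
1. the plate has been tipped up to more than 55 degrees, standing on its back edge at the step (angle between brass_plate's own z axis and vertical between 0.96 and 2.2 rad and x of back_edge in the frame of filing_board between -0.03 and 0.02 m and z of back_edge in the frame of filing_board below 0.06 m), for 0.1 s.
2. the plate lies turned over on the cork (angle between brass_plate's own z axis and vertical above 3.04 rad and z of brass_plate in the frame of filing_board below 0.05 m and x of brass_plate in the frame of filing_board above 0.02 m), for 0.2 s.
At the end, for the whole second after the job is handed in: The plate lies flat and still on the cork, bevelled face up (within 5 degrees), none of its corners more than 2 mm outside the cork (angle between brass_plate's own z axis and vertical above 3.06 rad and z of brass_plate in the frame of filing_board between 0.041 and 0.047 m and x of corner_bl in the frame of filing_board between -0.002 and 0.152 m and y of corner_bl in the frame of filing_board between -0.082 and 0.082 m and x of corner_br in the frame of filing_board between -0.002 and 0.152 m and y of corner_br in the frame of filing_board between -0.082 and 0.082 m and x of corner_fl in the frame of filing_board between -0.002 and 0.152 m and y of corner_fl in the frame of filing_board between -0.082 and 0.082 m and x of corner_fr in the frame of filing_board between -0.002 and 0.152 m and y of corner_fr in the frame of filing_board between -0.082 and 0.082 m and linear speed of brass_plate below 0.02 m/s); the robot touches nothing.
It fails at once if the plate is lifted: its back edge rises more than 30 mm above its place on the ledge (height (world z) of back_edge above 0.064 m).
It fails at once if the plate falls off the board (height (world z) of brass_plate below 0.02 m).
It fails at once if the file: disturbed (moved more than 20 mm) (distance of file from where it was at the start of the episode above 0.02 m).
It fails at once if the jar: disturbed (moved more than 20 mm) (distance of jar from where it was at the start of the episode above 0.02 m).
It fails at once if the pliers: disturbed (moved more than 20 mm) (distance of pliers from where it was at the start of the episode above 0.02 m).
It also fails if it takes over 64 s, if anything falls off the work surface, if the arm or the gripper's body presses on something with over 40 N, if the wrist force passes 120 N, or if a joint passes its speed limit or range.

### The arm

A 6-joint arm with a two-finger parallel gripper is mounted at the origin on a cart in front of the work surface, level with it; the furniture and walls round the work are solid. World frame = base frame: x ahead of the robot, y to its left, z up, the work surface at z = 0. Lengths are in m, angles in rad, forces in N, time in s.
With the tool pointing down it reaches from about 0.35 to 0.85 m from the base axis. Payload 8.1 kg.
Tool frame: the origin (TCP) lies on the centre line of the jaws, within the pads' length; the fingertips stand 14 mm ahead of it and the grasp point (between the pads) lies 5 mm behind it; z points along the fingers, y is the direction in which the jaws open and shut (so a half turn about z gives the same grasp; the last joint's range is limited). The gripper opens to 93 mm and grips with 3 to 60 N. Pads are 15 mm wide; open, the fingers measure 128 mm over their backs; the gripper's body (75 mm by 188 mm) begins 65 mm behind the grasp point.
Start: joints at [-1.195, 0.13, 1.488, -0, 1.523, -0.085], TCP at [0.267, -0.537, 0.233] pointing down, gripper open.
Joint ranges: [-2.96, 2.96], [-0.89, 2.26], [0.02, 2.5], [-1.34, 4.48], [0, 2.73], [-2.66, 2.66]. Speed limits (rad/s): [2.39, 2.39, 2.79, 3.14, 3.14, 3.14].

### API

Orientations are given as a rotation vector (axis times angle).
In Python, from plant import robot gives the robot as it stands.
- The arm moves only by the tool jog_arm, never from a script. Its argument "steps" is a list of rows, each a list of 7 numbers: the closure, from 0 (fully open) to 1 (shut), then the shift along the tool's x, y, z in m, then the turn, a rotation vector about the tool's x, y, z in rad. In form: [[jaw, tx, ty, tz, rx, ry, rz], ...]. A call has 1 to 5 rows; each row is the pose to reach, as a shift and turn from the pose measured when the call began, along the tool's axes at that moment; what a row does not reach only later rows make up. A row lasts 1/8 s, in which the tool goes at most 62.5 mm and 10.7 degrees, less where a joint would pass 70% of its speed; a pose out of reach is approached as far as the arm can. A call with a gripper value outside its range is refused whole. The fingers move at their own pace and stop on an object; "force" is the grip in N (left out, the last holds). Time passes only in rows, so rows that repeat a pose let the fingers close. It gives the time, the measured TCP pose, the force and the opening at its end, in the units of the state.
- robot.read_state(): the state, without advancing time (a new reading comes with each control period).
- robot.read_camera(name): name is "scene" or "top" or "wrist"; returns a dict with "image" (384x512x3 uint8, red, green, blue), "mtx" (3x3 intrinsics, pixels), "extrinsics" (4x4, takes a point from camera to world coordinates); the wrist camera has in their place "tool_from_camera" (4x4, takes a point from camera to tool coordinates, whose origin is the TCP and whose axes are the flange's). Camera axes: x right, y down, z forward; pixel columns grow to the right and rows downward; lengths in m; the calibration is good to about 2 mm. A picture is of the moment at which its call begins: read the wrist's pose just before it. There is no depth.
- robot.close_job(): hands the job in, once; it reports no verdict.
The state is a dict: "t": time; "q": joint angles; "dq": joint speeds; "joint_torque": joint torques, N m; "tool_pos": TCP position; "orientation": TCP orientation; "force": force on the tool from outside, world axes, zero at the start; "wrist_torque": the same for the moment, N m; "opening": finger opening in m.
Only numpy, scipy, OpenCV 4.12 (cv2) and the standard library are available. Lean on these libraries where they do the work, as an engineer would, in place of code of your own. Each camera call takes 0.05 s, during which the arm holds its last target.

## Working session

There is one attempt and no reset: what is moved stays moved. The work goes in short steps, Python scripts to look and compute and a tool call to move; the robot and the scene stay as the last step left them, time stands still between calls to the robot, and variables do not carry over. Pictures are saved under pics/ and viewed, and the job is handed in when it is done.

Besides the shell and the picture viewer there is one more tool, called by a JSON object that holds its "fn" and its "kwargs". jog_arm: Moves the arm, as the interface text tells. Its arguments: {"type":"object","properties":{"steps":{"type":"array"},"force":{"type":"number"}},"required":["steps"]}

```bash
mkdir -p pics; ls
python3 - <<'E'
from plant import robot
import cv2,numpy as np
print(robot.read_state())
for n in ["scene","top"]:
    c=robot.read_camera(n); cv2.imwrite(f"pics/{n}0.png",c["image"][:,:,::-1]); print(n,c["mtx"],c["extrinsics"])
    np.savez(f"{n}0.npz",**c)
E
```

```text
pics
{'t': 0.0, 'q': array([-1.19543708e+00,  1.31149131e-01,  1.48927947e+00,  1.65411227e-05,
        1.52297075e+00, -8.53975574e-02]), 'dq': array([ 0.00092883,  0.00046915, -0.0002534 ,  0.00083623, -0.00154559,
       -0.00114383]), 'joint_torque': array([ 3.78363562e-03, -5.59834456e+01, -4.91759777e+01,  7.68627436e-02,
        3.53704509e-02, -1.68043666e-04]), 'tool_pos': array([ 0.26660564, -0.53691717,  0.23159449]), 'orientation': array([-3.05684939e+00, -7.16959932e-01,  3.84111262e-04]), 'force': array([-0.28060746, -0.4910105 ,  0.06524922]), 'wrist_torque': array([ 0.02068418, -0.00515832, -0.01085979]), 'opening': 0.09291196744548136}
scene [[456.59328587   0.         251.67738488]
 [  0.         456.59328587 200.58787891]
 [  0.           0.           1.        ]] [[-0.51176966 -0.39442567  0.76323011 -0.30338111]
 [-0.85872992  0.26170785 -0.44055865  0.68290917]
 [-0.02597567 -0.88087309 -0.47263926  0.57153434]
 [ 0.          0.          0.          1.        ]]
top [[478.23654068   0.         255.6981078 ]
 [  0.         478.23654068 201.28052426]
 [  0.           0.           1.        ]] [[-0.00997243 -0.97977627  0.19984747  0.28918933]
 [-0.99976141  0.01365359  0.01705007  0.21726137]
 [-0.01943389 -0.19962976 -0.97967866  1.17383377]
 [ 0.          0.          0.          1.        ]]
```

View pics/scene0.png

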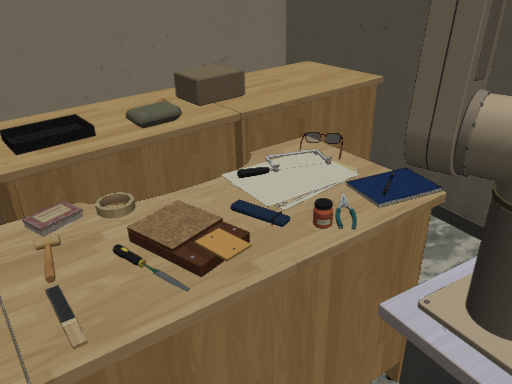

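View pics/top0.png

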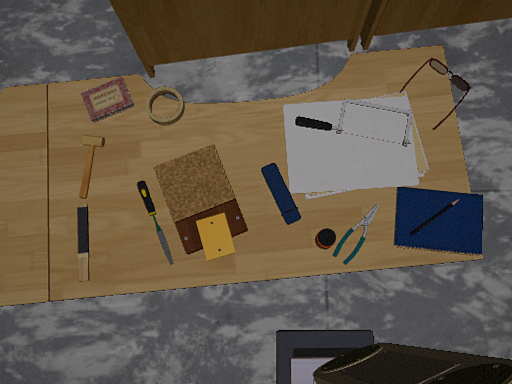

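The top view shows the cork at about (195,183), the plate at about (215,237), the file at (157,222), the jar at (326,238) and the pliers at (357,235). Next I'll extract the outlines.

```bash
cat > h.py <<'E'
import numpy as np,cv2
def ray(c,uv,z):
    K=c["mtx"];E=c["extrinsics"]
    d=E[:3,:3]@np.linalg.inv(K)@np.array([uv[0],uv[1],1.]);o=E[:3,3]
    return o+d*(z-o[2])/d[2]
def proj(c,P):
    K=c["mtx"];E=np.linalg.inv(c["extrinsics"]);p=K@(E[:3,:3]@np.asarray(P)+E[:3,3]);return p[:2]/p[2]
def big(m):
    cs,_=cv2.findContours(m,cv2.RETR_EXTERNAL,cv2.CHAIN_APPROX_NONE);return max(cs,key=cv2.contourArea)
E
python3 - <<'E'
from h import *
im={n:np.load(n+"0.npz") for n in ["top","scene"]}
t=im["top"]["image"]
cv2.imwrite("pics/topz.png",cv2.resize(t[135:275,125:265,::-1],None,fx=4.2,fy=4.2,interpolation=cv2.INTER_CUBIC))
s=im["scene"]["image"]
cv2.imwrite("pics/scz.png",cv2.resize(s[190:290,100:260,::-1],None,fx=5,fy=5,interpolation=cv2.INTER_CUBIC))
h=cv2.cvtColor(t,cv2.COLOR_RGB2HSV); 
for p in [(215,230),(190,180),(190,240),(100,250),(220,220)]: print(p,h[p[1],p[0]])
E
```

```text
(215, 230) [ 20 180 170]
(190, 180) [ 17 147  97]
(190, 240) [ 13 189  66]
(100, 250) [ 18 122 132]
(220, 220) [ 20 189 166]
```

View pics/topz.png

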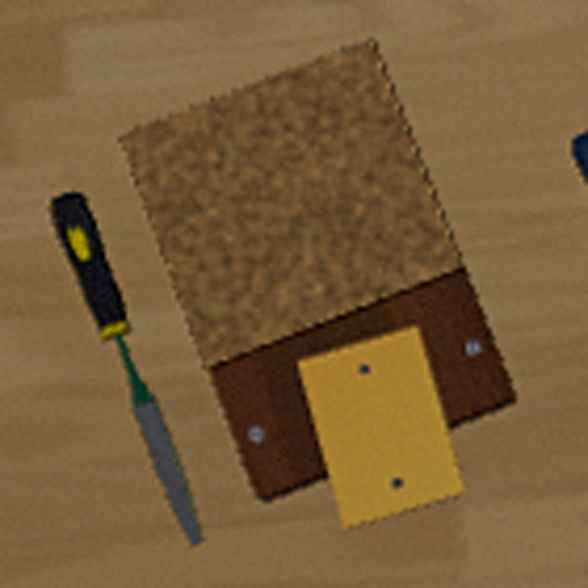

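View pics/scz.png

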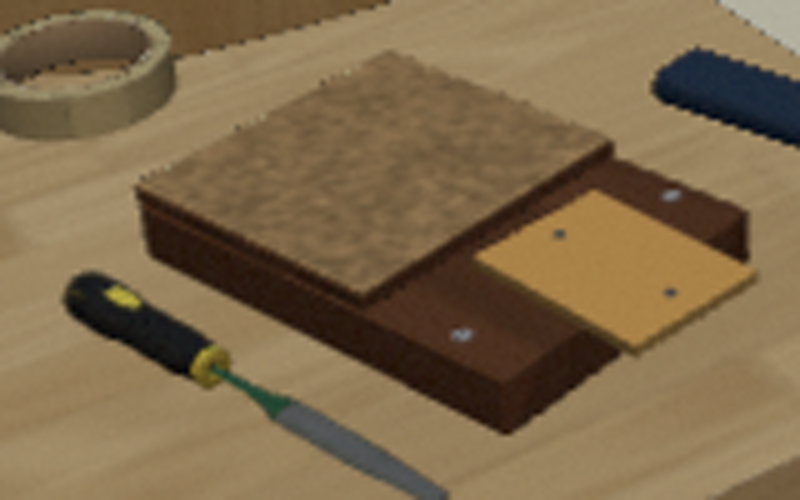

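The zoom shows these points clearly:
- **Cork corners:** (120,138), (374,40), (464,268) and (210,366).
- **Ledge front corners:** (265,500) and (515,402).
- **Plate corners:** (300,364), (417,328), (463,491) and (347,527).

I'll measure from these.

Run:
```python
from h import *
c=np.load("top0.npz");t=c["image"]
f=lambda p:((p[0]+.5)/4.2-.5+125,(p[1]+.5)/4.2-.5+135)
cork=np.array([ray(c,f(p),.04) for p in [(120,138),(374,40),(464,268),(210,366)]])
led=np.array([ray(c,f(p),.03) for p in [(265,500),(515,402)]])
L=lambda a,b:np.linalg.norm(a-b)
print(cork.round(4),[L(cork[i],cork[(i+1)%4]).round(4) for i in range(4)])
print(led.round(4),L(*led),L(led[0],cork[3]),L(led[1],cork[2]))
# board fit: local pts to world by 2D Procrustes
loc=np.array([[.15,.08],[.15,-.08],[0,-.08],[0,.08],[-.08,.08],[-.08,-.08]]);W=np.vstack([cork,led])[:,:2]
lc=loc-loc.mean(0);wc=W-W.mean(0)
th=np.arctan2((lc[:,0]*wc[:,1]-lc[:,1]*wc[:,0]).sum(),(lc*wc).sum())
R=np.array([[np.cos(th),-np.sin(th)],[np.sin(th),np.cos(th)]]);o=W.mean(0)-R@loc.mean(0)
print("board",o,th,"res",(W-(loc@R.T+o)).round(4).tolist())
h=cv2.cvtColor(t,cv2.COLOR_RGB2HSV);m=((h[...,2]>135)&(h[...,1]>160)).astype(np.uint8)*255
m[:, :170]=0;m[:,250:]=0;m[:200]=0;m[275:]=0
m=cv2.morphologyEx(m,cv2.MORPH_CLOSE,np.ones((5,5)))
k=big(m);w=np.array([ray(c,p[0],.038)[:2] for p in k]).astype(np.float32)
r=cv2.minAreaRect(w*1000);print("rect",r,cv2.contourArea(k))
bx=cv2.boxPoints(r)/1000;print("box",bx.round(4).tolist(),"in board",((bx-o)@R).round(4).tolist())
P=np.array([ray(c,f(p),.038)[:2] for p in [(300,364),(417,328),(463,491),(347,527)]])
print("pick",P.round(4).tolist(),((P-o)@R).round(4).tolist(),[L(P[i],P[(i+1)%4]).round(4) for i in range(4)])
pc=P.mean(0);d=(P[0]+P[1]-P[2]-P[3]);print("centre",pc,(pc-o)@R,"rel yaw",np.arctan2(d[1],d[0])-th)
np.savez("board.npz",o=o,th=th,R=R)
s=np.load("scene0.npz")
print([proj(s,[*(R@l+o),z]).round(1) for l,z in [((0,.08),.04),((0,-.08),.04),((-.08,.08),.03)]])
# jar etc.
for n,p,z in [("jar",(326,236),.062),("file tip",f((200,543)),.01),("file handle",f((65,195)),.02)]:
  q=ray(c,p,z)[:2];print(n,q,(q-o)@R)
```

```text
[[0.6091 0.489  0.04  ]
 [0.6668 0.34   0.04  ]
 [0.5282 0.2869 0.04  ]
 [0.4729 0.4327 0.04  ]] [np.float64(0.1598), np.float64(0.1484), np.float64(0.1559), np.float64(0.1474)]
[[0.3968 0.4013 0.03  ]
 [0.4513 0.2583 0.03  ]] 0.15300909065127272 0.08295465295030256 0.0827022641374898
board [0.49911607 0.35952245] 0.37253422908656164 res [[-0.0006, 0.0003], [-0.0011, 0.0004], [0.0, 0.0019], [0.0029, -0.0014], [0.0013, -0.0037], [-0.0024, 0.0024]]
rect ((437.29486083984375, 334.5531005859375), (98.77133178710938, 71.52046203613281), 15.868224143981934) 1156.5
box [[0.3799999952316284, 0.3553999960422516], [0.39959999918937683, 0.2867000102996826], [0.49459999799728394, 0.31369999051094055], [0.4749999940395355, 0.3824999928474426]] in board [[-0.1124, 0.0396], [-0.1192, -0.0316], [-0.0209, -0.0411], [-0.0141, 0.0301]]
pick [[0.4737, 0.3813], [0.4938, 0.3141], [0.3998, 0.2878], [0.3803, 0.3533]] [[-0.0158, 0.0295], [-0.0215, -0.0403], [-0.1186, -0.0307], [-0.113, 0.0375]] [np.float64(0.0701), np.float64(0.0976), np.float64(0.0684), np.float64(0.0975)]
centre [0.43687931 0.33411232] [-0.06721651 -0.00101445] rel yaw -0.09031768134532814
[array([170.9, 247.7]), array([221.5, 216.1]), array([199.2, 265. ])]
jar [0.4310927 0.0734899] [-0.16746677 -0.24165405]
file tip [0.37427757 0.4417    ] [-0.08636483  0.12197917]
file handle [0.58012606 0.5254272 ] [0.13583886 0.12503923]
```

The fit gives the board at (0.499, 0.360) with yaw 0.3725. The plate centre is at board (-0.067, -0.001), turned about -0.09 rad, with its back edge 17 mm short of the step and 36 mm overhanging the front, all inside the stated ranges. Next is a helper for goal poses in board coordinates.

```bash
cat >> h.py <<'E'
from scipy.spatial.transform import Rotation as Ro
def board():
    b=np.load("board.npz");return b["o"],float(b["th"])
def Bm():
    o,th=board();M=np.eye(4);M[:3,:3]=Ro.from_euler('z',th).as_matrix();M[:2,3]=o;return M
def goal(x,y,z,tau,yaw=0.0):
    """TIP centre in board coords (m), tau deg forward tilt -> world TCP pose"""
    t=np.radians(tau);zt=np.array([np.sin(t),0,-np.cos(t)]);xt=np.array([np.cos(t),0,np.sin(t)])
    R=Ro.from_euler('z',yaw).as_matrix()@np.c_[xt,np.cross(zt,xt),zt];p=np.array([x,y,z])-.014*R[:,2]
    M=Bm();return M[:3,:3]@p+M[:3,3],M[:3,:3]@R
def rel(s,p,R):
    R0=Ro.from_rotvec(s["orientation"]).as_matrix()
    return np.r_[R0.T@(p-s["tool_pos"]),Ro.from_matrix(R0.T@R).as_rotvec()]
def where(s):
    M=Bm();R=M[:3,:3].T@Ro.from_rotvec(s["orientation"]).as_matrix()
    tip=M[:3,:3].T@(s["tool_pos"]-M[:3,3])+.014*R[:,2]
    return dict(t=round(s["t"],2),tip=tip.round(4),face=(tip+.0075*R[:,0]).round(4),tau=np.degrees(np.arctan2(R[0,2],-R[2,2])).round(2),
      ang=Ro.from_matrix(goalR(0).T@R).as_rotvec().round(3),F=(M[:3,:3].T@s["force"]).round(2),op=round(s["opening"],4))
def goalR(tau): 
    M=Bm();return M[:3,:3].T@goal(0,0,0,tau)[1]
E
python3 - <<'E'
from h import *
from plant import robot
s=robot.read_state();print(where(s))
_,R=goal(0,0,0,0)
print(rel(s,np.array([.42,-.2,.25]),R).round(4))
E
```

```text
{'t': 0.1, 'tip': array([-0.5428, -0.7503,  0.2177]), 'face': array([-0.5354, -0.7497,  0.2177]), 'tau': np.float64(-0.0), 'ang': array([ 0.002,  0.   , -0.088]), 'F': array([ 0.13, -0.54,  0.32]), 'op': 0.0928}
[ 2.872e-01 -2.336e-01 -1.790e-02 -1.700e-03 -1.000e-04  8.820e-02]
```

{"fn": "jog_arm", "kwargs": {"steps": [[0.68, 0.287, -0.234, -0.018, 0, 0, 0.088], [0.68, 0.287, -0.234, -0.018, 0, 0, 0.088], [0.68, 0.287, -0.234, -0.018, 0, 0, 0.088], [0.68, 0.287, -0.234, -0.018, 0, 0, 0.088], [0.68, 0.287, -0.234, -0.018, 0, 0, 0.088]]}}

```text
t: 0.72
tool_pos: [0.3958, -0.2511, 0.2471]
orientation: [-3.085, -0.581, 0.001]
force: [0.9, 0.1, 0.6]
opening: 0.0475
```

Run:
```python
from h import *
from plant import robot
s=robot.read_state();print(where(s),s["q"].round(3))
print(rel(s,*goal(-.17,0,.10,0)).round(4))
```

```text
{'t': 0.72, 'tip': array([-0.3184, -0.5311,  0.2331]), 'face': array([-0.3109, -0.5311,  0.2331]), 'tau': np.float64(0.0), 'ang': array([0.002, 0.   , 0.   ]), 'F': array([ 0.87, -0.24,  0.58]), 'op': 0.0475} [-6.750e-01 -2.360e-01  1.816e+00  1.000e-03  1.564e+00  5.230e-01]
[ 1.484e-01 -5.309e-01  1.341e-01 -1.900e-03 -0.000e+00 -1.000e-04]
```

{"fn": "jog_arm", "kwargs": {"steps": [[0.68, 0.04, -0.12, 0.0, 0, 0, 0], [0.68, 0.08, -0.24, 0.01, 0, 0, 0], [0.68, 0.12, -0.36, 0.03, 0, 0, 0], [0.68, 0.148, -0.48, 0.06, 0, 0, 0], [0.68, 0.148, -0.53, 0.1, 0, 0, 0]]}}

```text
t: 1.35
tool_pos: [0.3727, 0.0571, 0.2122]
orientation: [-3.086, -0.581, -0.002]
force: [1.7, 0.4, 0.0]
opening: 0.0299
```

Run:
```python
from h import *
from plant import robot
s=robot.read_state();print(where(s),s["q"].round(3))
print(rel(s,*goal(-.17,0,.10,0)).round(4))
```

```text
{'t': 1.35, 'tip': array([-0.2278, -0.2356,  0.1982]), 'face': array([-0.2203, -0.2356,  0.1982]), 'tau': np.float64(0.08), 'ang': array([0.001, 0.001, 0.   ]), 'F': array([ 1.69, -0.23,  0.01]), 'op': 0.0299} [ 1.400e-02 -5.090e-01  2.085e+00  2.000e-03  1.564e+00  1.213e+00]
[ 0.0576 -0.2355  0.0987 -0.0015 -0.0014 -0.0004]
```

{"fn": "jog_arm", "kwargs": {"steps": [[0.68, 0.0576, -0.06, 0.0, 0, 0, 0], [0.68, 0.0576, -0.12, 0.02, 0, 0, 0], [0.68, 0.0576, -0.18, 0.05, 0, 0, 0], [0.68, 0.0576, -0.235, 0.09, 0, 0, 0], [0.68, 0.0576, -0.2355, 0.0987, 0, 0, 0]]}}

```text
t: 1.98
tool_pos: [0.3387, 0.2993, 0.112]
orientation: [-3.085, -0.585, 0.001]
force: [0.9, -0.7, -0.3]
opening: 0.0298
```

Run:
```python
from h import *
from plant import robot
s=robot.read_state();print(where(s),s["q"].round(3))
c=robot.read_camera("wrist");cv2.imwrite("pics/w1.png",c["image"][:,:,::-1]);print(c["tool_from_camera"].round(3))
np.savez("w1.npz",pos=s["tool_pos"],ori=s["orientation"],**c)
print(rel(s,*goal(-.14,0,.026,0)).round(4))
```

```text
{'t': 1.98, 'tip': array([-0.1714,  0.0023,  0.098 ]), 'face': array([-0.1639,  0.0024,  0.098 ]), 'tau': np.float64(-0.03), 'ang': array([ 0.001, -0.   , -0.002]), 'F': array([ 0.56, -0.93, -0.3 ]), 'op': 0.0298} [ 6.090e-01 -1.870e-01  2.024e+00  2.000e-03  1.304e+00  1.805e+00]
[[-0.001 -0.967 -0.255  0.071]
 [ 1.    -0.001 -0.    -0.   ]
 [-0.    -0.255  0.967 -0.151]
 [ 0.     0.     0.     1.   ]]
[ 0.0314  0.0025  0.072  -0.0014  0.0005  0.0023]
```

View pics/w1.png

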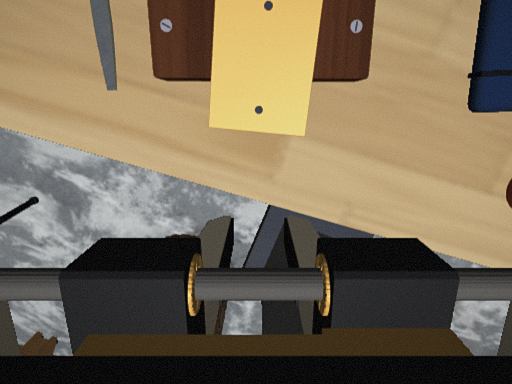

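The wrist view shows:
- Ledge front corners near (152,75) and (371,77).
- Plate front corners at (209,127) and (305,135).
- Fingertips near (217,218) and (290,218).

I'll cross-check these against the top-camera fit.

Run:
```python
from h import *
d=np.load("w1.npz")
cv2.imwrite("pics/w1z.png",cv2.resize(d["image"][0:150,130:390,::-1],None,fx=3,fy=3,interpolation=cv2.INTER_CUBIC))
T=np.eye(4);T[:3,:3]=Ro.from_rotvec(d["ori"]).as_matrix();T[:3,3]=d["pos"]
c=dict(mtx=d["mtx"],extrinsics=T@d["tool_from_camera"])
o,th=board();R=Bm()[:2,:2]
for n,p,z in [("ledgeL",(153,76),.03),("ledgeR",(370,76),.03),("fl",(209,127),.038),("fr",(305,135),.038)]:
    q=ray(c,p,z);print(n,q.round(4),((q[:2]-o)@R).round(4))
```

```text
ledgeL [0.3969 0.4054 0.03  ] [-0.0785  0.0799]
ledgeR [0.4548 0.2578 0.03  ] [-0.0783 -0.0786]
fl [0.3781 0.3543 0.038 ] [-0.1146  0.0392]
fr [0.3986 0.2863 0.038 ] [-0.1203 -0.0316]
```

View pics/w1z.png

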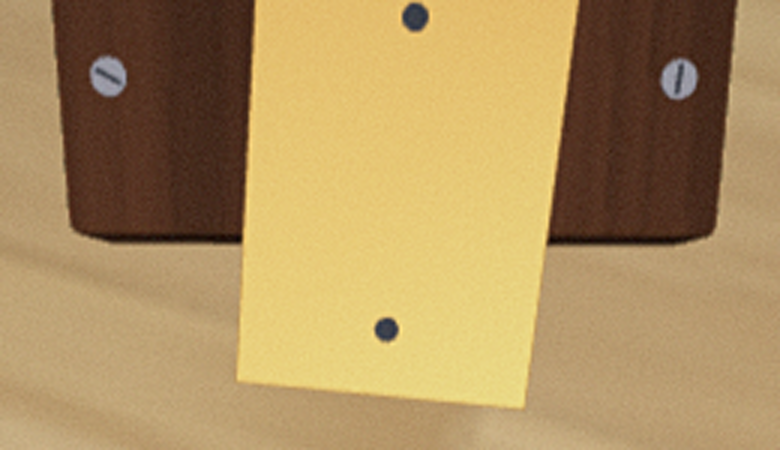

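Wrist and top measurements agree within 2 mm. I'll go down in front of the plate.

{"fn": "jog_arm", "kwargs": {"steps": [[0.68, 0.016, 0.0, 0.03, 0, 0, 0], [0.68, 0.026, -0.001, 0.06, 0, 0, 0.002], [0.68, 0.03, -0.001, 0.075, 0, 0, 0.002], [0.68, 0.031, -0.001, 0.075, 0, 0, 0.002]]}}

```text
t: 2.52
tool_pos: [0.3643, 0.3109, 0.0331]
orientation: [3.087, 0.581, -0.011]
force: [0.1, 0.2, -0.6]
opening: 0.0295
```

Run:
```python
from h import *
from plant import robot
s=robot.read_state();print(where(s),s["q"].round(3))
print(rel(s,*goal(-.11,0.003,.023,0)).round(4))
```

```text
{'t': 2.52, 'tip': array([-0.1434,  0.0038,  0.0191]), 'face': array([-0.1359,  0.0038,  0.0191]), 'tau': np.float64(-0.39), 'ang': array([ 0.001, -0.007,  0.   ]), 'F': array([ 0.15,  0.13, -0.62]), 'op': 0.0295} [0.597 0.009 2.    0.003 1.139 1.795]
[ 0.0333  0.0008 -0.0041 -0.001   0.0068 -0.0003]
```

{"fn": "jog_arm", "kwargs": {"steps": [[0.68, 0.008, 0.0, -0.003, 0, 0.006, 0], [0.68, 0.013, 0.0, -0.003, 0, 0.006, 0], [0.68, 0.017, 0.0, -0.003, 0, 0.006, 0], [0.68, 0.021, 0.0, -0.003, 0, 0.006, 0], [0.68, 0.025, 0.0, -0.003, 0, 0.006, 0]]}}

```text
t: 3.15
tool_pos: [0.3874, 0.32, 0.0359]
orientation: [-3.087, -0.581, 0.003]
force: [-5.6, -2.2, 3.3]
opening: 0.0299
```

```bash
cat > st.py <<'E'
from h import *
from plant import robot
s=robot.read_state();print(where(s),s["q"].round(2))
E
python3 st.py
```

```text
{'t': 3.15, 'tip': array([-0.1185,  0.0039,  0.0219]), 'face': array([-0.111 ,  0.0039,  0.0219]), 'tau': np.float64(-0.1), 'ang': array([ 0.001, -0.002,  0.   ]), 'F': array([-6.04,  0.01,  3.25]), 'op': 0.0299} [0.59 0.06 1.94 0.   1.14 1.79]
```

{"fn": "jog_arm", "kwargs": {"steps": [[0.68, 0.003, 0.0, 0.0, 0, 0, 0], [0.68, 0.006, 0.0, 0.0, 0, 0, 0], [0.68, 0.009, 0.0, 0.0, 0, 0, 0]]}}

```text
t: 3.52
tool_pos: [0.3951, 0.3233, 0.0359]
orientation: [-3.087, -0.582, 0.006]
force: [-4.4, -1.6, 3.9]
opening: 0.0297
```

```bash
python3 st.py
```

```text
{'t': 3.52, 'tip': array([-0.1101,  0.0041,  0.0219]), 'face': array([-0.1026,  0.0041,  0.0218]), 'tau': np.float64(-0.2), 'ang': array([ 0.001, -0.003,  0.   ]), 'F': array([-4.71,  0.17,  3.87]), 'op': 0.0297} [0.58 0.09 1.91 0.   1.14 1.78]
```

{"fn": "jog_arm", "kwargs": {"steps": [[0.68, 0.001, 0.0, 0.0, 0, 0, 0], [0.68, 0.002, 0.0, 0.0, 0, 0, 0], [0.68, 0.003, 0.0, 0.0, 0, 0, 0]]}}

```text
t: 3.9
tool_pos: [0.3957, 0.3237, 0.0356]
orientation: [3.087, 0.582, -0.014]
force: [-17.6, -7.5, 16.4]
opening: 0.0299
```

```bash
python3 st.py
```

```text
{'t': 3.9, 'tip': array([-0.1095,  0.0042,  0.0216]), 'face': array([-0.102 ,  0.0042,  0.0215]), 'tau': np.float64(-0.51), 'ang': array([ 0.001, -0.009, -0.   ]), 'F': array([-19.1 ,  -0.54,  16.4 ]), 'op': 0.0299} [0.58 0.09 1.91 0.   1.15 1.78]
```

The plate is seated at the step: the face stopped at -0.102 with the contact force rising. I'll back off, tilt the tool and check by camera.

Run:
```python
from h import *
from plant import robot
s=robot.read_state()
print(rel(s,*goal(-.135,0.004,.022,0)).round(4))
print(rel(s,*goal(-.135,0.004,.020,40)).round(4))
```

```text
[-0.0256  0.0002 -0.0002 -0.0011  0.009   0.0002]
[-3.460e-02  2.000e-04  5.100e-03 -1.100e-03  7.071e-01 -2.000e-04]
```

{"fn": "jog_arm", "kwargs": {"steps": [[0.68, -0.02, 0.0, 0.0, 0, 0.1, 0], [0.68, -0.03, 0.0, -0.002, 0, 0.28, 0], [0.68, -0.035, 0.0, 0.0, 0, 0.45, 0], [0.68, -0.035, 0.0, 0.003, 0, 0.62, 0], [0.68, -0.0346, 0.0, 0.005, 0, 0.707, 0]]}}

```text
t: 4.53
tool_pos: [0.3828, 0.3422, 0.0361]
orientation: [-2.803, -0.518, -1.012]
force: [-0.3, -2.3, -0.5]
opening: 0.0301
```

```bash
python3 st.py
python3 - <<'E'
from h import *
from plant import robot
s=robot.read_state()
c=robot.read_camera("wrist");cv2.imwrite("pics/w2.png",c["image"][:,:,::-1])
np.savez("w2.npz",pos=s["tool_pos"],ori=s["orientation"],**c)
E
```

```text
{'t': 4.53, 'tip': array([-0.1057,  0.026 ,  0.0253]), 'face': array([-0.0999,  0.026 ,  0.0301]), 'tau': np.float64(39.62), 'ang': array([-0.01 ,  0.692,  0.007]), 'F': array([-1.08, -2.04, -0.5 ]), 'op': 0.0301} [ 0.84 -0.36  2.49 -0.7   0.48  2.59]
```

View pics/w2.png

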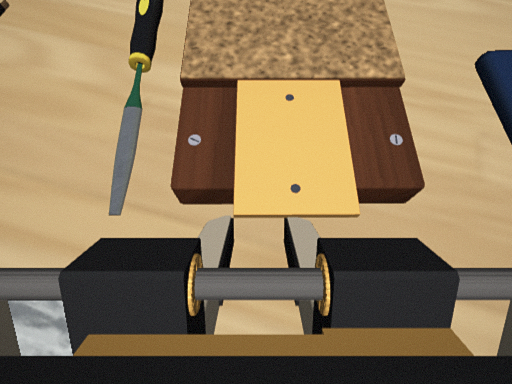

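Two findings. A 40° tilt runs into the elbow limit (q3 = 2.49), and the tool drifted to y = 0.026. The picture shows the plate square and at the step, with front corners at (233,215) and (359,214). I'll measure its y and back off to a smaller tilt.

Run:
```python
from h import *
from plant import robot
d=np.load("w2.npz")
T=np.eye(4);T[:3,:3]=Ro.from_rotvec(d["ori"]).as_matrix();T[:3,3]=d["pos"]
c=dict(mtx=d["mtx"],extrinsics=T@d["tool_from_camera"])
o,th=board();R=Bm()[:2,:2]
for n,p,z in [("fl",(233,213),.038),("fr",(359,213),.038),("bl",(237,80),.038),("br",(341,80),.038),("stepL",(181,80),.04),("stepR",(405,80),.04)]:
    q=ray(c,p,z);print(n,((q[:2]-o)@R).round(4))
s=robot.read_state()
print(rel(s,*goal(-.125,0.01,.03,18)).round(4))
print(rel(s,*goal(-.13,0.0,.022,18)).round(4))
```

```text
fl [-0.0994  0.0405]
fr [-0.1    -0.0302]
bl [-0.0014  0.0402]
br [-0.0017 -0.0324]
stepL [-0.0032  0.0785]
stepR [-0.0038 -0.076 ]
[-0.0031  0.0155 -0.0163  0.0126 -0.3765 -0.0081]
[-0.012   0.0255 -0.0132  0.0126 -0.3765 -0.0081]
```

{"fn": "jog_arm", "kwargs": {"steps": [[0.68, -0.008, 0.005, 0.002, 0.004, -0.08, 0], [0.68, -0.012, 0.015, -0.006, 0.012, -0.24, -0.008], [0.68, -0.012, 0.0205, -0.013, 0.0126, -0.3765, -0.008], [0.68, -0.012, 0.0205, -0.0132, 0.0126, -0.3765, -0.008], [0.68, -0.012, 0.0205, -0.0132, 0.0126, -0.3765, -0.008]]}}

```text
t: 5.2
tool_pos: [0.372, 0.3148, 0.0343]
orientation: [-2.994, -0.563, -0.476]
force: [-0.4, -0.1, -1.0]
opening: 0.0298
```

```bash
python3 st.py
```

```text
{'t': 5.2, 'tip': array([-0.1304,  0.0046,  0.021 ]), 'face': array([-0.1232,  0.0046,  0.0233]), 'tau': np.float64(18.07), 'ang': array([-0.001,  0.315,  0.001]), 'F': array([-0.41,  0.  , -1.02]), 'op': 0.0298} [ 0.66 -0.25  2.27 -0.12  0.82  1.93]
```

```bash
cat >> h.py <<'E'
X0,Y0=-0.002,0.005
def arc(phi,tau,d=.010,press=0.0,up=0.0,x0=X0,dz=0.0):
    """tip goal so that finger face touches the plate's lower front corner at plate angle phi (deg)"""
    f=np.radians(phi);t=np.radians(tau)
    u=np.array([-np.cos(f),np.sin(f)]);n=np.array([np.sin(f),np.cos(f)])
    B=np.array([x0-.004*np.sin(f),.030+.004*np.cos(f)+dz]);C=B+.0995*u-.0035*n
    zt=np.array([np.sin(t),-np.cos(t)]);xt=np.array([np.cos(t),np.sin(t)])
    p=C+d*zt-(.0075)*xt-press*u+up*n   # press along plate to the step, up along plain-back normal
    return goal(p[0],Y0,p[1],tau)
def show(L):
    from plant import robot
    s=robot.read_state();print(where(s),s["q"].round(2))
    for k in L: print(k,rel(s,*k[1]).round(4).tolist()) if isinstance(k,tuple) else print(rel(s,*k).round(4).tolist())
E
python3 - <<'E'
from h import *
show([goal(-.115,.005,.019,25),arc(0,25),arc(0,25,press=.001)])
E
```

```text
{'t': 5.2, 'tip': array([-0.1304,  0.0046,  0.021 ]), 'face': array([-0.1232,  0.0046,  0.0233]), 'tau': np.float64(18.07), 'ang': array([-0.001,  0.315,  0.001]), 'F': array([-0.41,  0.  , -1.02]), 'op': 0.0298} [ 0.66 -0.25  2.27 -0.12  0.82  1.93]Traceback (most recent call last):
  File "<stdin>", line 2, in <module>
  File "h.py", line 42, in show
    for k in L: print(k,rel(s,*k[1]).round(4).tolist()) if isinstance(k,tuple) else print(rel(s,*k).round(4).tolist())
                        ~~~^^^^^^^^^
TypeError: rel() takes 3 positional arguments but 4 were given
```

```bash
sed -i 's/    for k in L: print.*/    for k in L: print(rel(s,*k).round(4).tolist())/' h.py
python3 - <<'E'
from h import *
show([goal(-.115,.005,.019,25),arc(0,25),arc(0,25,press=.001)])
E
```

```text
{'t': 5.2, 'tip': array([-0.1304,  0.0046,  0.021 ]), 'face': array([-0.1232,  0.0046,  0.0233]), 'tau': np.float64(18.07), 'ang': array([-0.001,  0.315,  0.001]), 'F': array([-0.41,  0.  , -1.02]), 'op': 0.0298} [ 0.66 -0.25  2.27 -0.12  0.82  1.93]
[0.0123, -0.0004, 0.0067, 0.0007, 0.1209, -0.0006]
[0.0225, -0.0004, 0.0108, 0.0007, 0.1209, -0.0006]
[0.0234, -0.0004, 0.0111, 0.0007, 0.1209, -0.0006]
```

{"fn": "jog_arm", "kwargs": {"steps": [[0.68, 0.008, 0.0, 0.004, 0, 0.06, 0], [0.68, 0.0123, 0.0, 0.0067, 0, 0.121, 0], [0.68, 0.017, 0.0, 0.009, 0, 0.121, 0], [0.68, 0.021, 0.0, 0.0105, 0, 0.121, 0]]}}

```text
t: 5.7
tool_pos: [0.3931, 0.3234, 0.0303]
orientation: [-2.94, -0.555, -0.651]
force: [0.3, -0.5, 0.1]
opening: 0.0299
```

Run:
```python
from h import *
show([arc(0,25),arc(0,25,press=.001),arc(5,25,press=.001)])
```

```text
{'t': 5.7, 'tip': array([-0.106 ,  0.005 ,  0.0176]), 'face': array([-0.0992,  0.005 ,  0.0208]), 'tau': np.float64(24.96), 'ang': array([-0.001,  0.436, -0.   ]), 'F': array([ 0.1 , -0.59,  0.12]), 'op': 0.0299} [ 0.68 -0.27  2.33 -0.21  0.67  2.01]
[0.002, -0.0, 0.0002, 0.0004, 0.0007, 0.0005]
[0.0029, -0.0, 0.0007, 0.0004, 0.0007, 0.0005]
[0.0063, -0.0, -0.0072, 0.0004, 0.0007, 0.0005]
```

{"fn": "jog_arm", "kwargs": {"steps": [[0.68, 0.002, 0.0, 0.0002, 0, 0, 0], [0.68, 0.003, 0.0, 0.0005, 0, 0, 0], [0.68, 0.004, 0.0, -0.001, 0, 0, 0]]}}

```text
t: 6.08
tool_pos: [0.3953, 0.324, 0.032]
orientation: [-2.942, -0.555, -0.648]
force: [-4.1, -1.0, -2.7]
opening: 0.0298
```

Run:
```python
from h import *
show([arc(0,25),arc(3,25,press=.001),arc(5,25,press=.001),arc(10,25,press=.001)])
```

```text
{'t': 6.08, 'tip': array([-0.1037,  0.0047,  0.0193]), 'face': array([-0.0969,  0.0047,  0.0224]), 'tau': np.float64(24.83), 'ang': array([-0.001,  0.433, -0.   ]), 'F': array([-4.14,  0.6 , -2.68]), 'op': 0.0298} [ 0.68 -0.26  2.32 -0.2   0.68  2.01]
[-0.0008, -0.0003, 0.0008, 0.001, 0.003, 0.0004]
[0.002, -0.0003, -0.0036, 0.001, 0.003, 0.0004]
[0.0035, -0.0003, -0.0067, 0.001, 0.003, 0.0004]
[0.0075, -0.0003, -0.0142, 0.001, 0.003, 0.0004]
```

Contact is good: 4 N forward and 2.7 N of lift on the plate. I'll start the arc.

{"fn": "jog_arm", "kwargs": {"steps": [[0.68, 0.0025, 0.0, -0.003, 0, 0, 0], [0.68, 0.004, 0.0, -0.0065, 0, 0, 0], [0.68, 0.006, 0.0, -0.0105, 0, 0, 0], [0.68, 0.0085, 0.0, -0.014, 0, 0, 0]]}}

```text
t: 6.58
tool_pos: [0.3962, 0.3242, 0.0478]
orientation: [-2.943, -0.555, -0.645]
force: [-7.4, -2.3, -1.3]
opening: 0.0298
```

Run:
```python
from h import *
show([arc(f,25,press=.001) for f in (8,10,13,16,20)])
from plant import robot
for n in ["wrist","scene"]:
  c=robot.read_camera(n);cv2.imwrite(f"pics/{n}3.png",c["image"][:,:,::-1])
```

```text
{'t': 6.58, 'tip': array([-0.1029,  0.0045,  0.035 ]), 'face': array([-0.0961,  0.0045,  0.0382]), 'tau': np.float64(24.7), 'ang': array([-0.001,  0.431, -0.   ]), 'F': array([-7.77,  0.58, -1.25]), 'op': 0.0298} [ 0.68 -0.29  2.31 -0.19  0.72  1.99]
[-0.0016, -0.0005, 0.0027, 0.0014, 0.0053, 0.0004]
[0.0001, -0.0005, -0.0003, 0.0014, 0.0053, 0.0004]
[0.0028, -0.0005, -0.0046, 0.0014, 0.0053, 0.0004]
[0.0057, -0.0004, -0.0088, 0.0014, 0.0053, 0.0004]
[0.0099, -0.0004, -0.014, 0.0014, 0.0053, 0.0004]
```

View pics/wrist3.png

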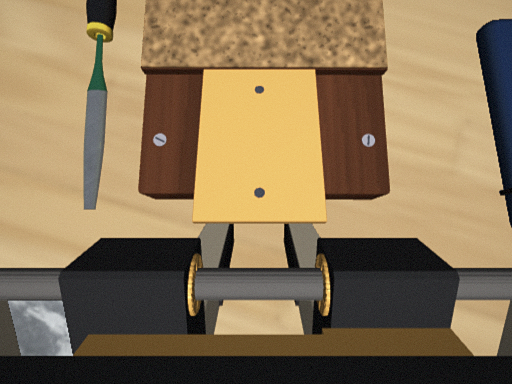

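View pics/scene3.png

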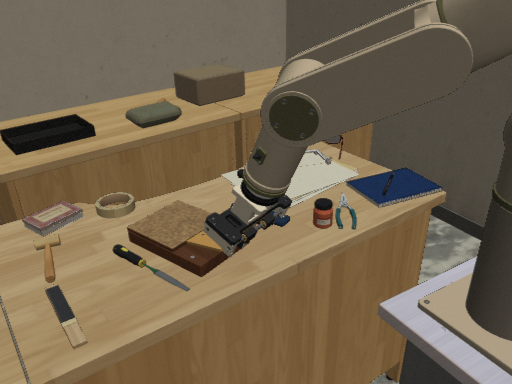

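```bash
cat > chk.py <<'E'
from h import *
from plant import robot
import sys
s=robot.read_state();c=robot.read_camera("wrist")
T=np.eye(4);T[:3,:3]=Ro.from_rotvec(s["orientation"]).as_matrix();T[:3,3]=s["tool_pos"]
cc=dict(mtx=c["mtx"],extrinsics=T@c["tool_from_camera"]);M=Bm()
h=cv2.cvtColor(c["image"],cv2.COLOR_RGB2HSV);m=((h[...,0]>15)&(h[...,0]<30)&(h[...,1]>120)&(h[...,2]>190)).astype(np.uint8)*255
k=cv2.approxPolyDP(big(m),6,True)[:,0];print("mask quad",k.tolist())
for phi in map(float,sys.argv[1:]):
    f=np.radians(phi);u=np.array([-np.cos(f),np.sin(f)]);n=np.array([np.sin(f),np.cos(f)])
    B=np.array([X0-.004*np.sin(f),.030+.004*np.cos(f)]);q=[]
    for e,y in ((.1,.036),(.1,-.036),(0,-.036),(0,.036)):
        p=B+e*u+.004*n;q.append(proj(cc,M[:3,:3]@np.array([p[0],Y0+y,p[1]])+M[:3,3]).round(0).tolist())
    print(phi,q)
E
python3 chk.py 0 5 10 15
```

```text
mask quad [[204, 70], [192, 221], [326, 221], [314, 70]]
0.0 [[196.0, 229.0], [320.0, 229.0], [314.0, 71.0], [202.0, 71.0]]
5.0 [[193.0, 228.0], [323.0, 228.0], [314.0, 71.0], [202.0, 71.0]]
10.0 [[190.0, 225.0], [327.0, 225.0], [314.0, 71.0], [202.0, 71.0]]
15.0 [[186.0, 221.0], [330.0, 220.0], [314.0, 71.0], [202.0, 71.0]]
```

The front width of 134 px puts the plate at about 9° of tip, which matches the 10° command. I'll continue.

{"fn": "jog_arm", "kwargs": {"steps": [[0.68, 0.003, 0.0, -0.0046, 0, 0, 0], [0.68, 0.006, 0.0, -0.0088, 0, 0, 0], [0.68, 0.0095, 0.0, -0.0125, 0, 0, 0], [0.68, 0.0115, 0.0, -0.0155, 0, 0, 0]]}}

```text
t: 7.22
tool_pos: [0.4002, 0.3258, 0.0674]
orientation: [-2.943, -0.555, -0.646]
force: [-1.8, -1.2, -1.7]
opening: 0.0295
```

```bash
python3 - <<'E'
from h import *
show([arc(f,25,press=.001) for f in (18,20,25,30,35,40)])
E
python3 chk.py 15 20 25
```

```text
{'t': 7.22, 'tip': array([-0.0985,  0.0046,  0.0547]), 'face': array([-0.0917,  0.0046,  0.0579]), 'tau': np.float64(24.75), 'ang': array([-0.001,  0.432,  0.   ]), 'F': array([-2.07, -0.44, -1.66]), 'op': 0.0295} [ 0.67 -0.32  2.29 -0.18  0.77  1.97]
[-0.0045, -0.0004, 0.0046, 0.0013, 0.0044, 0.0002]
[-0.0023, -0.0004, 0.002, 0.0013, 0.0044, 0.0002]
[0.0034, -0.0004, -0.004, 0.0013, 0.0044, 0.0002]
[0.0097, -0.0004, -0.0095, 0.0013, 0.0044, 0.0002]
[0.0164, -0.0004, -0.0144, 0.0013, 0.0044, 0.0002]
[0.0235, -0.0004, -0.0186, 0.0013, 0.0044, 0.0002]
mask quad [[209, 92], [192, 218], [326, 218], [309, 92]]
15.0 [[194.0, 231.0], [322.0, 230.0], [309.0, 92.0], [207.0, 92.0]]
20.0 [[191.0, 225.0], [325.0, 225.0], [309.0, 92.0], [207.0, 92.0]]
25.0 [[188.0, 218.0], [328.0, 218.0], [309.0, 93.0], [207.0, 93.0]]
```

{"fn": "jog_arm", "kwargs": {"steps": [[0.68, 0.004, 0.0, -0.004, 0, 0, 0], [0.68, 0.009, 0.0, -0.008, 0, 0, 0], [0.68, 0.014, 0.0, -0.012, 0, 0, 0], [0.68, 0.0185, 0.0, -0.015, 0, 0, 0]]}}

```text
t: 7.78
tool_pos: [0.411, 0.3303, 0.0904]
orientation: [-2.941, -0.554, -0.649]
force: [-1.3, 0.3, -0.9]
opening: 0.0296
```

```bash
python3 - <<'E'
from h import *
show([arc(f,25,press=.001) for f in (30,35,40,45,50,55)])
E
python3 chk.py 30 35 40
```

```text
{'t': 7.78, 'tip': array([-0.0868,  0.0048,  0.0777]), 'face': array([-0.08  ,  0.0048,  0.0808]), 'tau': np.float64(24.86), 'ang': array([-0.001,  0.434,  0.   ]), 'F': array([-1.08,  0.79, -0.89]), 'op': 0.0296} [ 0.66 -0.32  2.25 -0.17  0.81  1.95]
[-0.0105, -0.0002, 0.0064, 0.0009, 0.0024, 0.0001]
[-0.0038, -0.0002, 0.0016, 0.0009, 0.0024, 0.0001]
[0.0033, -0.0002, -0.0026, 0.0009, 0.0024, 0.0001]
[0.0108, -0.0002, -0.0061, 0.0009, 0.0024, 0.0001]
[0.0186, -0.0002, -0.0089, 0.0009, 0.0024, 0.0001]
[0.0266, -0.0002, -0.0109, 0.0009, 0.0024, 0.0001]
mask quad [[214, 121], [193, 213], [326, 214], [194, 220], [324, 221], [304, 122]]
30.0 [[194.0, 234.0], [323.0, 233.0], [305.0, 121.0], [212.0, 121.0]]
35.0 [[192.0, 225.0], [325.0, 224.0], [305.0, 121.0], [212.0, 122.0]]
40.0 [[189.0, 214.0], [328.0, 213.0], [305.0, 122.0], [212.0, 122.0]]
```

Tip is about 38–40° and the plate is tracking. On towards upright.

{"fn": "jog_arm", "kwargs": {"steps": [[0.68, 0.004, 0.0, -0.0026, 0, 0, 0], [0.68, 0.0108, 0.0, -0.0061, 0, 0, 0], [0.68, 0.0175, 0.0, -0.0088, 0, 0, 0], [0.68, 0.024, 0.0, -0.0105, 0, 0, 0]]}}

```text
t: 8.32
tool_pos: [0.4283, 0.3372, 0.1114]
orientation: [-2.94, -0.554, -0.651]
force: [-0.5, -0.5, -0.8]
opening: 0.0296
```

```bash
python3 - <<'E'
from h import *
show([arc(f,25,press=.001) for f in (50,55,60,65,70)]+[arc(f,t,press=.001) for f,t in ((60,22),(65,19),(70,16),(75,13))])
E
python3 chk.py 45 50 55 60
```

```text
{'t': 8.32, 'tip': array([-0.0682,  0.005 ,  0.0987]), 'face': array([-0.0614,  0.005 ,  0.1019]), 'tau': np.float64(24.96), 'ang': array([-0.   ,  0.436,  0.   ]), 'F': array([-0.63, -0.27, -0.78]), 'op': 0.0296} [ 0.65 -0.3   2.19 -0.16  0.84  1.93]
[-0.0072, -0.0, 0.0024, 0.0005, 0.0007, -0.0001]
[0.0009, -0.0, 0.0004, 0.0005, 0.0007, -0.0001]
[0.009, -0.0, -0.0009, 0.0005, 0.0007, -0.0001]
[0.0173, -0.0, -0.0013, 0.0005, 0.0007, -0.0001]
[0.0257, -0.0, -0.001, 0.0005, 0.0007, -0.0001]
[0.0093, -0.0, -0.0012, 0.0005, -0.0517, -0.0001]
[0.0178, -0.0, -0.0021, 0.0005, -0.1041, -0.0001]
[0.0264, -0.0, -0.0021, 0.0005, -0.1564, -0.0001]
[0.035, -0.0, -0.0014, 0.0005, -0.2088, -0.0001]
mask quad [[194, 214], [324, 218], [325, 210]]
45.0 [[195.0, 239.0], [323.0, 238.0], [302.0, 153.0], [215.0, 153.0]]
50.0 [[193.0, 227.0], [325.0, 226.0], [302.0, 153.0], [216.0, 153.0]]
55.0 [[192.0, 213.0], [326.0, 213.0], [302.0, 153.0], [216.0, 153.0]]
60.0 [[191.0, 199.0], [327.0, 198.0], [301.0, 154.0], [216.0, 154.0]]
```

Tip is about 55°. I'll continue while bringing the tool towards vertical.

{"fn": "jog_arm", "kwargs": {"steps": [[0.68, 0.008, 0.0, -0.001, 0, -0.04, 0], [0.68, 0.015, 0.0, -0.002, 0, -0.09, 0], [0.68, 0.0225, 0.0, -0.0021, 0, -0.13, 0], [0.68, 0.03, 0.0, -0.002, 0, -0.18, 0]]}}

```text
t: 8.88
tool_pos: [0.4541, 0.3474, 0.1271]
orientation: [-3.017, -0.568, -0.388]
force: [0.7, 0.2, -0.5]
opening: 0.0302
```

Run:
```python
from h import *
show([arc(f,t,press=.001) for f,t in ((70,15),(75,13),(80,10),(85,8),(90,5))])
from plant import robot
for n in ["wrist","scene"]:
  c=robot.read_camera(n);cv2.imwrite(f"pics/{n}4.png",c["image"][:,:,::-1])
```

```text
{'t': 8.88, 'tip': array([-0.0428,  0.0051,  0.1136]), 'face': array([-0.0356,  0.0051,  0.1155]), 'tau': np.float64(14.67), 'ang': array([-0.   ,  0.256,  0.   ]), 'F': array([ 0.69, -0.04, -0.52]), 'op': 0.0302} [ 0.6  -0.1   1.94 -0.07  1.05  1.82]
[-0.0051, 0.0001, 0.0012, 0.0001, 0.0057, -0.0002]
[0.0034, 0.0001, 0.0005, 0.0001, -0.0292, -0.0002]
[0.0121, 0.0001, 0.0005, 0.0001, -0.0815, -0.0002]
[0.0207, 0.0001, 0.0013, 0.0001, -0.1165, -0.0002]
[0.0293, 0.0001, 0.0028, 0.0001, -0.1688, -0.0002]
```

View pics/wrist4.png

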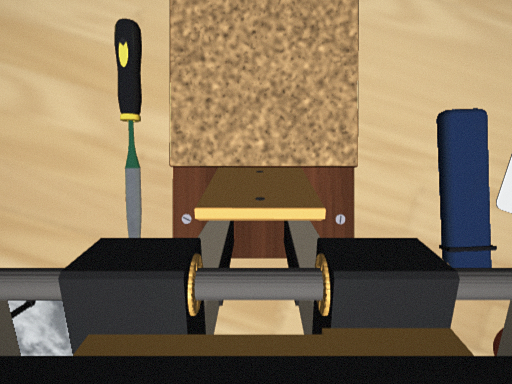

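View pics/scene4.png

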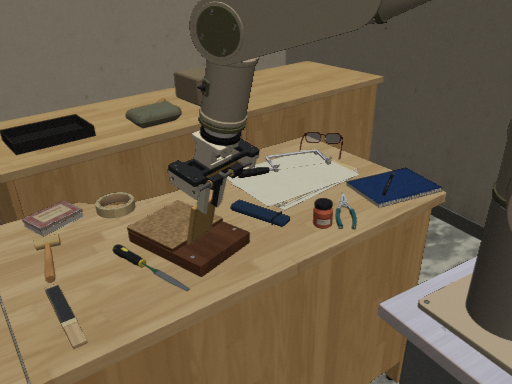

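Tip is about 73° in the wrist view: the front edge spans (195–325, 213) and the plate stands between step and fingers. I'll push it on past upright.

{"fn": "jog_arm", "kwargs": {"steps": [[0.68, 0.007, 0.0, 0.0005, 0, -0.03, 0], [0.68, 0.014, 0.0, 0.0005, 0, -0.08, 0], [0.68, 0.021, 0.0, 0.0013, 0, -0.11, 0], [0.68, 0.0275, 0.0, 0.0028, 0, -0.16, 0]]}}

```text
t: 9.48
tool_pos: [0.4809, 0.3579, 0.1324]
orientation: [-3.066, -0.576, -0.152]
force: [-0.5, 0.5, -0.1]
opening: 0.0296
```

Run:
```python
from h import *
show([goal(x,.005,.112,4) for x in (-.01,-.005,0,.005,.01,.015)])
```

```text
{'t': 9.47, 'tip': array([-0.0162,  0.0051,  0.1184]), 'face': array([-0.0087,  0.0051,  0.1192]), 'tau': np.float64(5.66), 'ang': array([0.   , 0.099, 0.001]), 'F': array([-0.29,  0.65, -0.09]), 'op': 0.0296} [ 0.57  0.11  1.7  -0.02  1.23  1.77]
[0.0059, 0.0001, 0.007, -0.0001, -0.029, -0.0008]
[0.0109, 0.0001, 0.0075, -0.0001, -0.029, -0.0008]
[0.0159, 0.0001, 0.008, -0.0001, -0.029, -0.0008]
[0.0209, 0.0001, 0.0085, -0.0001, -0.029, -0.0008]
[0.0258, 0.0001, 0.009, -0.0001, -0.029, -0.0008]
[0.0308, 0.0001, 0.0095, -0.0001, -0.029, -0.0008]
```

{"fn": "jog_arm", "kwargs": {"steps": [[0.68, 0.005, 0.0, 0.002, 0, -0.02, 0], [0.68, 0.01, 0.0, 0.003, 0, -0.03, 0], [0.68, 0.015, 0.0, 0.004, 0, -0.03, 0], [0.68, 0.02, 0.0, 0.005, 0, -0.03, 0]]}}

```text
t: 9.98
tool_pos: [0.5, 0.3654, 0.1292]
orientation: [-3.073, -0.578, -0.106]
force: [0.4, 0.3, -0.2]
opening: 0.0298
```

```bash
python3 st.py;python3 - <<'E'
from h import *
from plant import robot
for n in ["wrist","scene"]:
  c=robot.read_camera(n);cv2.imwrite(f"pics/{n}5.png",c["image"][:,:,::-1])
E
```

```text
{'t': 9.97, 'tip': array([0.0039, 0.0052, 0.1153]), 'face': array([0.0114, 0.0052, 0.1158]), 'tau': np.float64(3.96), 'ang': array([0.   , 0.069, 0.001]), 'F': array([ 0.5 ,  0.14, -0.15]), 'op': 0.0298} [ 0.56  0.19  1.62 -0.01  1.27  1.76]
```

View pics/wrist5.png

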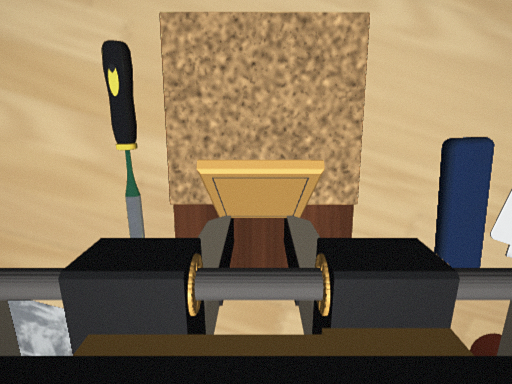

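View pics/scene5.png

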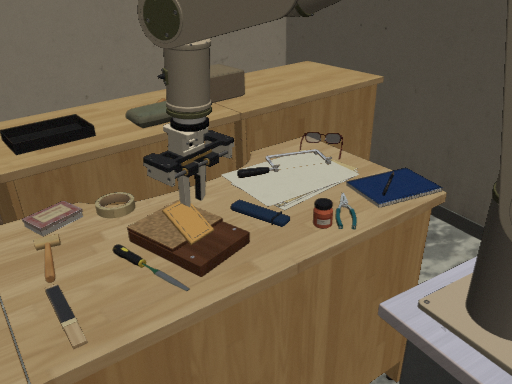

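The plate is past balance and falling onto the cork, bevelled side up. I'll back away so it can settle.

{"fn": "jog_arm", "kwargs": {"steps": [[0.68, -0.02, 0.0, 0.0, 0, -0.03, 0], [0.68, -0.045, 0.0, 0.0, 0, -0.069, 0], [0.68, -0.06, 0.0, 0.0, 0, -0.069, 0], [0.68, -0.06, 0.0, 0.0, 0, -0.069, 0], [0.68, -0.06, 0.0, 0.0, 0, -0.069, 0]]}}

```text
t: 10.7
tool_pos: [0.4442, 0.3437, 0.1255]
orientation: [-3.087, -0.581, -0.0]
force: [0.8, 0.6, -0.2]
opening: 0.0298
```

Run:
```python
from h import *
from plant import robot
show([goal(-.035,.005,.043,0)])
s=robot.read_state()
c=robot.read_camera("wrist");cv2.imwrite("pics/w6.png",c["image"][:,:,::-1])
np.savez("w6.npz",pos=s["tool_pos"],ori=s["orientation"],**c)
```

```text
{'t': 10.7, 'tip': array([-0.0569,  0.0052,  0.1115]), 'face': array([-0.0494,  0.0052,  0.1115]), 'tau': np.float64(0.02), 'ang': array([0.   , 0.   , 0.001]), 'F': array([ 1.01,  0.28, -0.25]), 'op': 0.0298} [0.57 0.1  1.72 0.   1.32 1.77]
[0.0219, 0.0002, 0.0685, -0.0002, -0.0003, -0.0006]
```

View pics/w6.png

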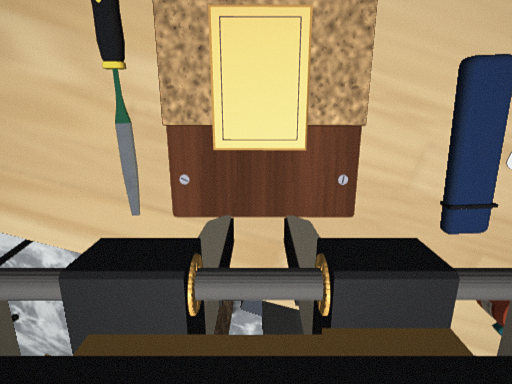

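The plate lies bevelled face up on the cork. Its near edge, (213–306, 150), overhangs the step line at row 125. Measuring.

Run:
```python
from h import *
d=np.load("w6.npz")
T=np.eye(4);T[:3,:3]=Ro.from_rotvec(d["ori"]).as_matrix();T[:3,3]=d["pos"]
c=dict(mtx=d["mtx"],extrinsics=T@d["tool_from_camera"])
o,th=board();R=Bm()[:2,:2]
for n,p,z in [("nearL",(213,149),.046),("nearR",(307,149),.046),("farL",(208,7),.046),("farR",(312,7),.046),("stepL",(163,125),.04),("stepR",(368,125),.04),("ledgeL",(175,216),.03)]:
    q=ray(c,p,z);print(n,((q[:2]-o)@R).round(4))
```

```text
nearL [-0.0169  0.0404]
nearR [-0.017  -0.0318]
farL [0.0805 0.0399]
farR [ 0.0804 -0.0314]
stepL [0.0009 0.0791]
stepR [ 0.0006 -0.0791]
ledgeL [-0.0774  0.0782]
```

{"fn": "jog_arm", "kwargs": {"steps": [[0.68, 0.01, 0.0, 0.025, 0, 0, 0], [0.68, 0.019, 0.0, 0.05, 0, 0, 0], [0.68, 0.019, 0.0, 0.064, 0, 0, 0], [0.68, 0.019, 0.0, 0.066, 0, 0, 0], [0.68, 0.019, 0.0, 0.066, 0, 0, 0]]}}

```text
t: 11.38
tool_pos: [0.4624, 0.3508, 0.0601]
orientation: [-3.087, -0.581, -0.002]
force: [0.7, -0.1, 0.7]
opening: 0.0298
```

Run:
```python
from h import *
show([goal(-.0265,.005,.0435,0),goal(-.005,.005,.0435,0)])
```

```text
{'t': 11.38, 'tip': array([-0.0373,  0.0053,  0.0461]), 'face': array([-0.0298,  0.0053,  0.0461]), 'tau': np.float64(0.06), 'ang': array([0.   , 0.001, 0.001]), 'F': array([ 0.67, -0.33,  0.69]), 'op': 0.0298} [0.56 0.23 1.71 0.   1.21 1.76]
[0.0108, 0.0003, 0.0026, -0.0004, -0.0011, -0.0008]
[0.0323, 0.0002, 0.0027, -0.0004, -0.0011, -0.0008]
```

{"fn": "jog_arm", "kwargs": {"steps": [[0.68, 0.004, 0.0, 0.0025, 0, 0, 0], [0.68, 0.008, 0.0, 0.0025, 0, 0, 0], [0.68, 0.012, 0.0, 0.0025, 0, 0, 0], [0.68, 0.016, 0.0, 0.0025, 0, 0, 0], [0.68, 0.02, 0.0, 0.0025, 0, 0, 0]]}}

```text
t: 12.0
tool_pos: [0.4807, 0.3581, 0.0577]
orientation: [-3.087, -0.581, 0.001]
force: [-4.4, -2.4, 4.8]
opening: 0.0297
```

Run:
```python
from h import *
show([goal(-.00,.005,.0435,0),goal(.01,.005,.0435,0)])
```

```text
{'t': 12.0, 'tip': array([-0.0177,  0.0054,  0.0437]), 'face': array([-0.0102,  0.0054,  0.0437]), 'tau': np.float64(-0.02), 'ang': array([ 0.   , -0.   ,  0.001]), 'F': array([-5.02, -0.64,  4.77]), 'op': 0.0297} [0.55 0.28 1.65 0.   1.21 1.75]
[0.0177, 0.0003, 0.0002, -0.0003, 0.0003, -0.0006]
[0.0277, 0.0003, 0.0002, -0.0003, 0.0003, -0.0006]
```

{"fn": "jog_arm", "kwargs": {"steps": [[0.68, 0.004, 0.0, 0.0, 0, 0, 0], [0.68, 0.008, 0.0, 0.0, 0, 0, 0], [0.68, 0.012, 0.0, 0.0, 0, 0, 0], [0.68, 0.016, 0.0, 0.0, 0, 0, 0], [0.68, 0.02, 0.0, 0.0, 0, 0, 0]]}}

```text
t: 12.62
tool_pos: [0.4996, 0.3654, 0.0577]
orientation: [-3.087, -0.581, 0.001]
force: [-4.7, -1.8, 3.7]
opening: 0.0299
```

Run:
```python
from h import *
show([goal(.01,.005,.0435,0)])
```

```text
{'t': 12.62, 'tip': array([0.0026, 0.0053, 0.0437]), 'face': array([0.0101, 0.0053, 0.0437]), 'tau': np.float64(-0.02), 'ang': array([ 0.   , -0.   ,  0.001]), 'F': array([-5.03,  0.03,  3.72]), 'op': 0.0299} [0.55 0.32 1.59 0.   1.22 1.75]
[0.0074, 0.0003, 0.0002, -0.0003, 0.0003, -0.0006]
```

Another 12 mm, then back off.

{"fn": "jog_arm", "kwargs": {"steps": [[0.68, 0.004, 0.0, 0.0, 0, 0, 0], [0.68, 0.008, 0.0, 0.0, 0, 0, 0], [0.68, 0.012, 0.0, 0.0, 0, 0, 0]]}}

```text
t: 13.0
tool_pos: [0.511, 0.3699, 0.0577]
orientation: [-3.087, -0.581, 0.001]
force: [-4.9, -1.7, 4.2]
opening: 0.0296
```

{"fn": "jog_arm", "kwargs": {"steps": [[0.68, -0.015, 0.0, -0.001, 0, 0, 0], [0.68, -0.04, 0.0, -0.02, 0, 0, 0], [0.68, -0.06, 0.0, -0.06, 0, 0, 0], [0.68, -0.06, 0.0, -0.09, 0, 0, 0], [0.68, -0.06, 0.0, -0.09, 0, 0, 0]]}}

```text
t: 13.62
tool_pos: [0.4578, 0.3495, 0.1513]
orientation: [-3.085, -0.58, -0.011]
force: [-0.7, 0.6, 0.9]
opening: 0.0293
```

Run:
```python
from h import *
from plant import robot
s=robot.read_state();print(where(s))
for n in ["wrist","top","scene"]:
  c=robot.read_camera(n);cv2.imwrite(f"pics/{n}7.png",c["image"][:,:,::-1]);np.savez(f"{n}7.npz",pos=s["tool_pos"],ori=s["orientation"],**c)
```

```text
{'t': 13.62, 'tip': array([-0.0421,  0.0057,  0.1373]), 'face': array([-0.0346,  0.0057,  0.1374]), 'tau': np.float64(0.43), 'ang': array([0.002, 0.007, 0.001]), 'F': array([-0.47,  0.84,  0.87]), 'op': 0.0293}
```

View pics/wrist7.png

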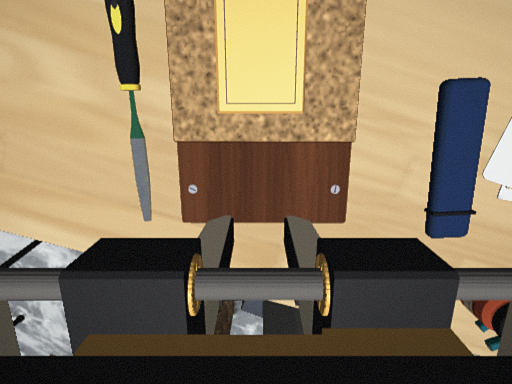

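View pics/scene7.png

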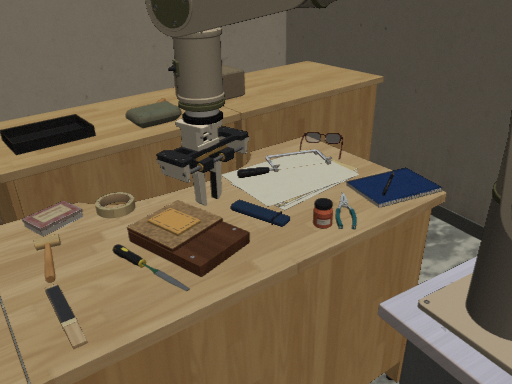

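The plate is fully on the cork: its near edge is at row 112 and the step line at row 141. I'll take a last measurement before handing in.

{"fn": "jog_arm", "kwargs": {"steps": [[0.68, -0.02, 0.0, -0.03, 0, 0, 0], [0.68, -0.02, 0.0, -0.03, 0, 0, 0], [0.68, -0.02, 0.0, -0.03, 0, 0, 0], [0.68, -0.02, 0.0, -0.03, 0, 0, 0]]}}

```text
t: 14.28
tool_pos: [0.4362, 0.3402, 0.1748]
orientation: [3.086, 0.58, -0.005]
force: [-0.4, 0.7, -0.4]
opening: 0.0296
```

Run:
```python
from h import *
from plant import robot
d=np.load("wrist7.npz")
T=np.eye(4);T[:3,:3]=Ro.from_rotvec(d["ori"]).as_matrix();T[:3,3]=d["pos"]
c=dict(mtx=d["mtx"],extrinsics=T@d["tool_from_camera"])
o,th=board();R=Bm()[:2,:2]
for n,p,z in [("nearL",(217,112),.046),("nearR",(305,112),.046),("stepL",(174,141),.04),("stepR",(357,141),.04)]:
    q=ray(c,p,z);print(n,((q[:2]-o)@R).round(4))
s=robot.read_state();print(where(s))
c0=np.load("scene0.npz")["image"].astype(int);c1=robot.read_camera("scene")["image"].astype(int)
for n,(a,b,e,f) in {"file":(240,292,108,192),"jar":(195,232,308,336),"pliers":(190,232,334,362)}.items():
    print(n,"pixels changed>25:",(np.abs(c0[a:b,e:f]-c1[a:b,e:f]).max(-1)>25).sum(),"of",(b-a)*(f-e))
```

```text
nearL [0.0257 0.0405]
nearR [ 0.0256 -0.0325]
stepL [0.0013 0.0795]
stepR [ 0.001  -0.0794]
{'t': 14.28, 'tip': array([-0.0656,  0.0049,  0.1608]), 'face': array([-0.0581,  0.0049,  0.1608]), 'tau': np.float64(-0.19), 'ang': array([-0.   , -0.003,  0.001]), 'F': array([-0.12,  0.78, -0.36]), 'op': 0.0296}
file pixels changed>25: 1 of 4368
jar pixels changed>25: 0 of 1036
pliers pixels changed>25: 0 of 1176
```

```bash
python3 -c "
from plant import robot
print(robot.close_job())"
```

```text
the job is handed in; nothing more can be done
None
```

The plate now lies flat on the cork, bevelled face up and clear of the fingers. I handed the job in at 14.3 s, and no verdict was reported.

**What I did:** With two fingertips 30 mm apart, I pushed the plate square against the step. I tipped it up by its front edge in an arc and pushed it past upright. It fell onto the cork by itself, and I then pushed it about 42 mm further back.

**Last checks:**
- **Position:** The edge nearest the step is about 24 mm behind it, so the far edge should be near 124 mm of the cork's 150 mm. The side edges are at about y +40 and -32 mm, inside the ±80 mm cork.
- **Bystanders:** The scene image around the file, jar and pliers is unchanged from the start (1 changed pixel at the file, none at the others).
- **Robot:** The gripper is clear of everything, about 16 cm above the bench and in front of the plate.

**What disagreed:**
- **Tilt limit:** My first tool tilt of 40° ran into the elbow joint's limit, and the tool drifted 22 mm sideways without moving the plate. I did the tipping at 25° instead.
- **Overhang:** After the fall, the plate overhung the step by about 17 mm, not the stated 10 mm.
- **Camera spread:** Camera measurements of the step differed from each other by up to about 4 mm.

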